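Hold the ware crate's gate open at the tile press

TASK

The tiles are about to be drawn out of the grey steel ware crate, so hold its blue gate open for them. First clear the orange oil can out of the gate's swing and stand it upright on the free half of the ribbed beige bat; then squeeze the yellow safety catch on the gate's top rail fully home, squeeze the red main catch fully, and swing the gate past its check until it stands wide open, about square to the crate's front. The gate springs back, so finish while still holding it there, with every tile and tool left where it was.

Things in the scene. Friction and masses are not known exactly. Their poses are not given: they have to be found in the camera images.
- crate: Grey steel mesh crate, fixed, 280 mm deep (its x), 300 wide (its y), 158 high, open on top, beige tiles inside (tops at 62 to 74 mm). Origin: centre of its underside, on the table. Its front faces its own -x and is closed by the blue gate, in the plane crate x = -145 mm: hinge at the -y end, bolt keeper at the +y corner post (158 mm high).
- gate_hinge (a point): Point on the gate's upright hinge axis, 150 mm above the table, at crate (x -145, y -135) mm. A steel check cam (27 mm radius, top at 163 mm) turns on it; a spring plunger housing (18 mm across, top at 166 mm) reaches 81 mm outboard of it along crate -y.
- gate_leaf: The blue gate, 250 mm long from the hinge axis, 18 mm thick, top of its rail at 150 mm. Origin on the hinge axis at table height; its y runs along the gate from hinge to free end, its -x is the outer (front) side; when shut its axes are the crate's. It carries both catches on its top rail.
- gate (a joint): Gate angle in rad: 0 shut, grows counter-clockwise seen from above as the free end swings out to crate -x; stop at 1.75. Bolted shut until the main catch is squeezed. A damped spring closes it: 0.20 N m at 0, 0.55 at 1.4. A sprung check adds up to 0.8 N m from 0.55 to 0.8. Let go past it, the gate falls back to rest on the check at 0.9 to 1.0; let go before it, to 0.07, bolt outside the keeper.
- safety_catch (a joint): Travel in m of the yellow safety catch: 0 out (it then blocks the main catch), 0.012 home, where it stays. Yellow push piece (22 mm wide, top 185 mm above the table) on the front of a dark steel housing astride the rail (34 mm along the gate, centre 100 mm from the hinge, top 186 mm). Squeezing across the gate, push piece to housing back, closes 44 to 32 mm with about 5 N.
- safety_grip (a point): On the gate, 172 mm above the table: where the gripper's centre belongs to squeeze the safety catch, fingers closing along leaf x. 16 mm to leaf +x is the housing's back; to leaf -x the push piece's face, at 28 mm when out, 16 mm when home.
- main_catch (a joint): Travel in m of the red main catch: 0 bolt out, 0.012 fully squeezed (bolt clear from 0.010). Red plate towards the free end and dark fixed thumb plate towards the hinge stand up from the rail (150 to 186 mm), 8 mm thick along the gate, 20 wide. Squeezing along the gate closes their outer faces from 48 to 36 mm against 6 to 12 N; springs out when released. The fingers may stay on it to swing.
- main_grip (a point): On the gate, 192 mm from the hinge axis, 172 mm above the table: where the gripper's centre belongs to squeeze the main catch, fingers closing along leaf y. 18 mm towards the hinge is the thumb plate's outer face; towards the free end the red plate's, at 30 mm when out, 18 mm when squeezed.
- oil_can: Orange plastic can of die oil with black cap and white label, 56 mm diameter, 112 mm high (straight side up to 85 mm), about 0.3 kg, loose, standing in front of the gate in its swing. Origin: centre of its underside.
- bat: Ribbed beige setting bat (two slabs), fixed to the table, 300 mm (its x) by 240 mm (its y), upper face 23 mm above the table. Origin: centre of its underside. Two tiles and a rubbing brick lie in a row along its -y side; the +y half is free, with its middle at y = +55 mm.
- bat_tile0: Loose beige tile 62 x 62 x 12 mm on the bat; leave it. Origin: centre of its underside.
- bat_tile1: Loose beige tile 62 x 62 x 12 mm on the bat; leave it. Origin: centre of its underside.
- crate_tile0: Loose beige tile 62 x 62 x 12 mm on the tiles in the crate; leave it. Origin: centre of its underside.
- crate_tile1: Loose beige tile 62 x 62 x 12 mm on the tiles in the crate; leave it. Origin: centre of its underside.
- rub_brick: Loose dark grey rubbing brick 50 x 120 x 28 mm lying on the bat beside the tiles; leave it. Origin: centre of its underside.
- fettling_brush: Loose wooden brush 215 mm long (its x), 40 mm wide, 30 mm high at the back of the table; leave it. Origin: underside, about its middle.
- die_punch: Loose steel die punch, 70 mm square with an upright 28 mm spigot, 56 mm high, at the back of the table; leave it. Origin: centre of its underside.

How it is judged:
By the outcome, as a careful person would: the job done as asked, in the order asked, and still so for the second after the job is handed in, while the arm keeps its last pose, push and grip.
It also fails if it takes over 62 s, if anything falls off the work surface, if the arm or the gripper's body presses on something with over 40 N, if the wrist force passes 120 N, or if a joint passes its speed limit or range.

ROBOT

A 7-joint arm with a two-finger parallel gripper is mounted at the origin on the work surface. World frame = base frame: x ahead of the robot, y to its left, z up, the work surface at z = 0. Lengths are in m, angles in rad, forces in N, time in s.
With the tool pointing down it reaches from about 0.425 to 0.875 m from the base axis. Payload 4.7 kg.
Tool frame: the origin (TCP) lies at the very end of the fingers, on their centre line; the grasp point (between the pads) lies 19 mm behind it; z points along the fingers, y is the direction in which the jaws open and shut (so a half turn about z gives the same grasp; the last joint's range is limited). The gripper opens to 87 mm and grips with 3 to 60 N. Pads are 19 mm wide; open, the fingers measure 117 mm over their backs; the gripper's body (75 mm by 190 mm) begins 51 mm behind the grasp point.
Start: joints at [1.327, 0.321, -0.07, 1.45, 0.023, 1.371, -0.057], TCP at [0.166, -0.629, 0.223] pointing down, gripper open.
Joint ranges: [-2.86, 2.86], [-0.3, 2.09], [-1.38, 1.24], [0.06, 2.45], [-1.56, 4.7], [0.09, 2.05], [-2.69, 2.69]. Speed limits (rad/s): [2.57, 2.57, 3.14, 3.14, 3.14, 3.14, 3.14].

INTERFACE

Orientations are given as a rotation vector (axis times angle).
In Python, from bench import * gives the robot as it stands.
- The arm moves only by the shell command python3 -m jog 'ROWS' [OPENING] [FORCE]. ROWS is JSON, a list of rows, each a list of 4 numbers: the shift along the world's x, y, z in mm, then the turn about the world's z in rad. In form: [[x, y, z, twist], ...]. A call has exactly 8 rows; each row is the pose to reach, as a shift and turn from the pose commanded when the call began; what a row does not reach only later rows make up. A row lasts 1/8 s, in which the tool goes at most 62.5 mm and 10.7 degrees, less where a joint would pass 70% of its speed; a pose out of reach is approached as far as the arm can. A call with a gripper value outside its range is refused whole. OPENING is the opening, from -1 (shut) to 1 (fully open), set as the call begins (- or left out, the last holds). The fingers move at their own pace and stop on an object; FORCE is the grip in N (left out, the last holds). Time passes only in rows, so rows that repeat a pose let the fingers close, or fill a call up. It gives the time, the measured TCP pose, the force and the opening at its end, in the units of the state.
- get_state(): the state, without advancing time (a new reading comes with each control period).
- get_image(name): name is "scene" or "top"; returns a dict with "image" (400x640x3 uint8, red, green, blue), "fx", "fy", "cx", "cy" (pixels), "position" and "rotation" of the camera in the world. Camera axes: x right, y down, z forward; pixel columns grow to the right and rows downward; lengths in m; the calibration is good to about 2 mm. A picture is of the moment at which its call begins. There is no depth.
- close_job(): hands the job in, once; it reports no verdict.
The state is a dict: "time": time; "joint_positions": joint angles; "qd": joint speeds; "joint_torque": joint torques, N m; "position": TCP position; "tool_rot": TCP orientation; "ft_force": force on the tool from outside, world axes, zero at the start; "torque": the same for the moment, N m; "grip_width": opening from 0.0 (shut) to 1.0 (fully open).
Only numpy, scipy, OpenCV 4.12 (cv2) and the standard library are available. Lean on these libraries where they do the work, as an engineer would, in place of code of your own. Each camera call takes 0.05 s, during which the arm holds its last target. There are 200 camera calls.

## Working session

There is one attempt and no reset: what is moved stays moved. The work goes in short steps, Python scripts to look and compute and a shell command to move; the robot and the scene stay as the last step left them, time stands still between calls to the robot, and variables do not carry over. Pictures are saved under pics/ and viewed, about 8 in all and at most 12, crops included, and the job is handed in when it is done.

```bash
mkdir -p pics; python3 - <<'E'
from bench import *
import cv2,numpy as np
for n in("scene","top"):
    d=get_image(n);cv2.imwrite(f"pics/{n}0.png",cv2.cvtColor(d["image"],cv2.COLOR_RGB2BGR))
    print(n,d["fx"],d["fy"],d["cx"],d["cy"],np.round(d["position"],4),np.round(d["rotation"],4).tolist())
print(get_state())
E
```

```text
scene 495.4079977503381 495.4079977503381 323.6967941082596 191.66650133242905 [1.7856 0.2361 1.0498] [-1.5084, -1.8632, 0.9688]
top 450.6983375070794 450.6983375070794 322.1154136565595 204.2995387357626 [ 0.3282 -0.0625  1.3672] [-2.1449, 2.1052, -0.1882]
{'time': 0.1, 'joint_positions': array([ 1.32710428,  0.32175298, -0.07007275,  1.45153357,  0.02261093,
        1.37077703, -0.05685689]), 'qd': array([ 0.00062628, -0.00128931, -0.00056946, -0.00061572, -0.00026559,
        0.00016208,  0.00118667]), 'joint_torque': array([-3.70612179e-04, -4.92574167e+01, -4.05976865e-01, -3.13398564e+01,
       -6.40632631e-02,  3.95077514e-02,  1.00474333e-04]), 'position': array([ 0.16553572, -0.62807334,  0.22157787]), 'tool_rot': array([-3.11387896e+00, -4.03701399e-01,  5.03380018e-04]), 'ft_force': array([ 0.49679484, -0.62510937,  0.64382386]), 'torque': array([ 0.09778802,  0.02331   , -0.02565941]), 'grip_width': 0.9962487193970726}
```

View pics/scene0.png

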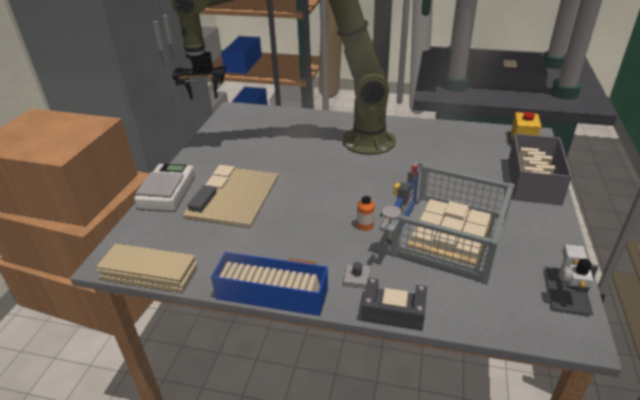

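View pics/top0.png

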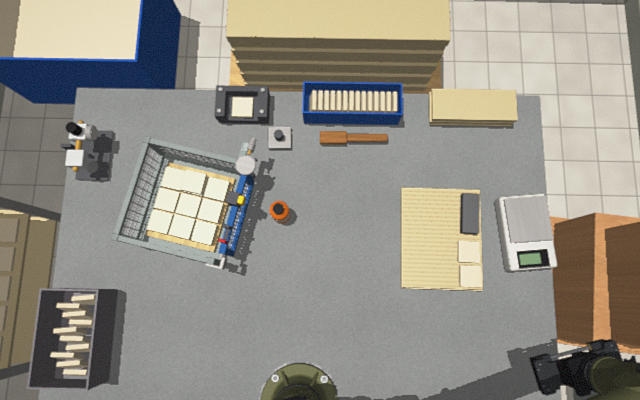

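The top view shows the crate at about (185,205), with the hinge and cam at (246,163) and the gate running down to (220,265). The can is at (279,211) and the bat at (441,238), its left half free. I'll enlarge both views.

```bash
python3 - <<'E'
import cv2,numpy as np
t=cv2.imread("pics/top0.png")[125:285,195:305];s=cv2.imread("pics/scene0.png")[150:270,345:505]
a=cv2.resize(t,None,fx=3.5,fy=3.5,interpolation=cv2.INTER_CUBIC);b=cv2.resize(s,None,fx=2.5,fy=2.5,interpolation=cv2.INTER_CUBIC)
c=np.zeros((560,785+0,3),np.uint8);c[:a.shape[0],:a.shape[1]]=a;c[:b.shape[0],385:785]=b[:, :400]
cv2.imwrite("pics/crop1.png",c)
E
```

```text
(no output)
```

View pics/crop1.png

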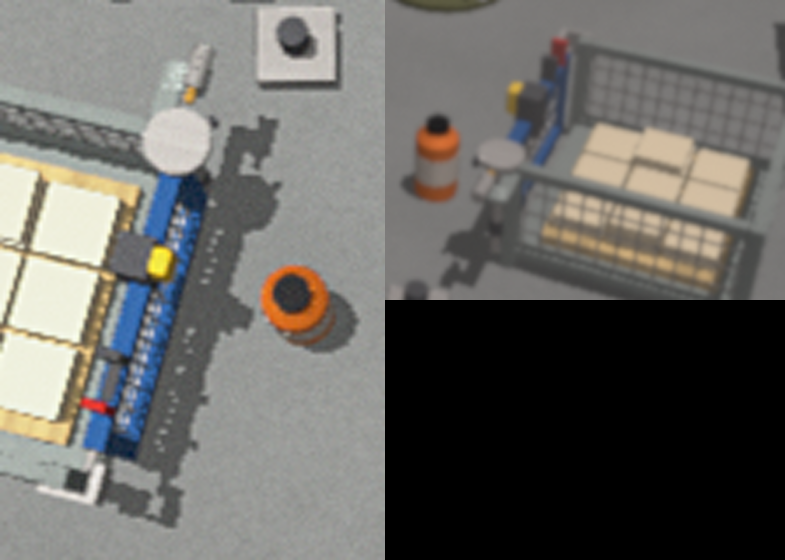

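```bash
cat > h.py <<'E'
import numpy as np,cv2
from bench import *
from scipy.spatial.transform import Rotation as R
C={"scene":(495.408,323.697,191.667,[1.7856,.2361,1.0498],[-1.5084,-1.8632,.9688]),
"top":(450.698,322.115,204.30,[.3282,-.0625,1.3672],[-2.1449,2.1052,-.1882])}
def ray(n,u,v):
    f,cx,cy,p,r=C[n];d=R.from_rotvec(r).apply([(u-cx)/f,(v-cy)/f,1]);return np.array(p),d/np.linalg.norm(d)
def onz(n,u,v,z):
    p,d=ray(n,u,v);return p+d*(z-p[2])/d[2]
def tri(a,b):
    A=0;B=0;L=[ray("top",*a),ray("scene",*b)]
    for p,d in L:
        M=np.eye(3)-np.outer(d,d);A=A+M;B=B+M@p
    x=np.linalg.solve(A,B);return x.round(4),[round(float(np.linalg.norm((np.eye(3)-np.outer(d,d))@(x-p))),4) for p,d in L]
def proj(n,P):
    f,cx,cy,p,r=C[n];q=R.from_rotvec(r).inv().apply(np.array(P)-p);return (q[:2]/q[2]*f+[cx,cy]).round(1)
E
python3 - <<'E'
from h import *
for k,a,b in[("cap",(278.4,209),(365.8,199.2)),("cam",(245.3,165.3),(391,212)),("yellow",(240.7,200.1),(397.4,187)),("house",(233.6,198.1),(404,186)),("red",(223,240.7),(414.6,167.2))]:
    print(k,*tri(a,b))
cam=onz("top",245.3,165.3,.163);red=onz("top",223,240.7,.186);th=onz("top",227,227,.186);ho=onz("top",233.6,198.1,.186)
print(cam,red,th,ho,onz("top",278.4,209,.112))
for q in(red,th,ho):
    d=q-cam;print(np.hypot(*d[:2]),np.degrees(np.arctan2(d[1],d[0])))
for c in[(401,188),(480,188),(482,290),(401,290)]: print(onz("top",*c,.023))
print([onz("scene",*c,.023).round(3) for c in [(217,168),(279,172),(251,224),(187,217)]])
print("punch",onz("top",280,137,0.056))
E
```

```text
cap [0.5426 0.0687 0.1047] [0.0002, 0.0002]
cam [0.6556 0.1591 0.1552] [0.0007, 0.0007]
yellow [0.5536 0.1647 0.1726] [0.0005, 0.0005]
house [0.557  0.1833 0.1811] [0.0014, 0.0014]
red [0.4424 0.2062 0.1771] [0.0016, 0.0016]
[0.65342095 0.15836397 0.163     ] [0.4417334  0.20261042 0.186     ] [0.4781438  0.19415882 0.186     ] [0.55618484 0.18093516 0.186     ] [0.54143655 0.06783527 0.112     ]
0.21626227243462784 168.19413554214364
0.17889480798713275 168.45784852500694
0.09982144479777363 166.93151477573053
[ 0.6284456  -0.29460016  0.023     ]
[ 0.63287614 -0.5353791   0.023     ]
[ 0.32709286 -0.52779354  0.023     ]
[ 0.3226138  -0.29076849  0.023     ]
[array([ 0.347, -0.529,  0.023]), array([ 0.33 , -0.289,  0.023]), array([ 0.637, -0.29 ,  0.023]), array([ 0.644, -0.512,  0.023])]
punch [0.77306467 0.07684693 0.056     ]
```

```bash
python3 -m jog '[[38,47,20,0.14],[76,94,40,0.28],[114,141,60,0.42],[152,188,60,0.56],[190,235,60,0.7],[228,282,60,0.84],[266,329,60,0.98],[304,376,60,1.1]]' 1 20 && python3 -m jog '[[10,50,0,0],[25,100,0,0],[40,150,0,0],[55,200,0,0],[65,250,0,0],[72,300,0,0],[72,320,-20,0],[72,320,-40,0]]'
python3 - <<'E'
from h import *
s=get_state();print(s["joint_positions"].round(3),R.from_rotvec(s["tool_rot"]).as_matrix().round(3)[:,1])
a=get_image("top")["image"][110:290,180:360];b=get_image("scene")["image"][110:290,310:490]
c=np.hstack([cv2.resize(i,(396,396),interpolation=2) for i in(a,b)]);cv2.imwrite("pics/p2.png",c[:,:,::-1])
E
```

```text
time: 1.1
position: [0.4704, -0.2509, 0.2824]
tool_rot: [2.441, 1.977, -0.001]
ft_force: [-0.1, -0.2, -0.8]
grip_width: 1.0
time: 2.1
position: [0.5413, 0.0704, 0.242]
tool_rot: [-2.44, -1.978, -0.001]
ft_force: [0.8, -0.1, -0.1]
grip_width: 1.0
[ 0.538  0.151 -0.784  1.661  0.108  1.374 -0.47 ] [ 0.978 -0.207 -0.   ]
```

View pics/p2.png

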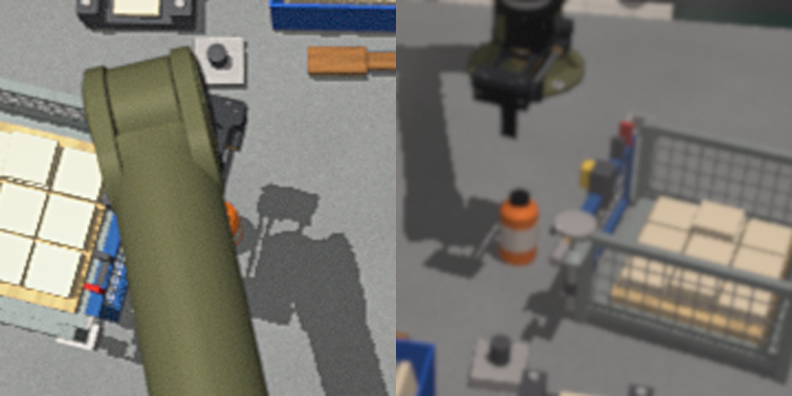

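The arm is over the can: the scene crop shows the fingers above and behind it, and the TCP agrees with the measured can to 2 mm. I'll descend and grip.

```bash
python3 -m jog '[[0,-2,-50,0],[0,-2,-100,0],[0,-2,-140,0],[0,-2,-165,0],[0,-2,-178,0],[0,-2,-184,0],[0,-2,-184,0],[0,-2,-184,0]]' 1 && python3 -m jog '[[0,0,0,0],[0,0,0,0],[0,0,0,0],[0,0,0,0],[0,0,0,0],[0,0,0,0],[0,0,0,0],[0,0,0,0]]' -1 25
```

```text
time: 3.2
position: [0.5425, 0.0655, 0.0596]
tool_rot: [2.444, 1.972, 0.002]
ft_force: [0.2, 0.1, 0.4]
grip_width: 0.995
time: 4.2
position: [0.5421, 0.0654, 0.0588]
tool_rot: [2.445, 1.972, 0.001]
ft_force: [2.2, 0.1, -0.3]
grip_width: 0.635
```

```bash
python3 -m jog '[[0,0,20,0],[0,0,60,0],[0,-10,90,0],[-8,-55,90,0],[-16,-105,90,0],[-24,-155,90,0],[-32,-205,90,0],[-40,-250,90,0]]' && python3 -m jog '[[-6,-45,0,0],[-14,-90,0,0],[-20,-130,0,0],[-24,-160,0,0],[-24,-172,0,0],[-24,-172,-20,0],[-24,-172,-40,0],[-24,-172,-45,0]]'
python3 - <<'E'
from h import *
a=get_image("top")["image"][160:320,360:520];b=get_image("scene")["image"][90:250,150:310]
c=np.hstack([cv2.resize(i,(396,396),interpolation=2) for i in(a,b)]);cv2.imwrite("pics/p3.png",c[:,:,::-1])
E
```

```text
time: 5.2
position: [0.5002, -0.1857, 0.1489]
tool_rot: [-2.444, -1.972, 0.001]
ft_force: [0.9, 0.5, -3.6]
grip_width: 0.64
time: 6.2
position: [0.4766, -0.3537, 0.1006]
tool_rot: [-2.438, -1.972, 0.001]
ft_force: [0.2, 0.1, -3.8]
grip_width: 0.633
```

View pics/p3.png

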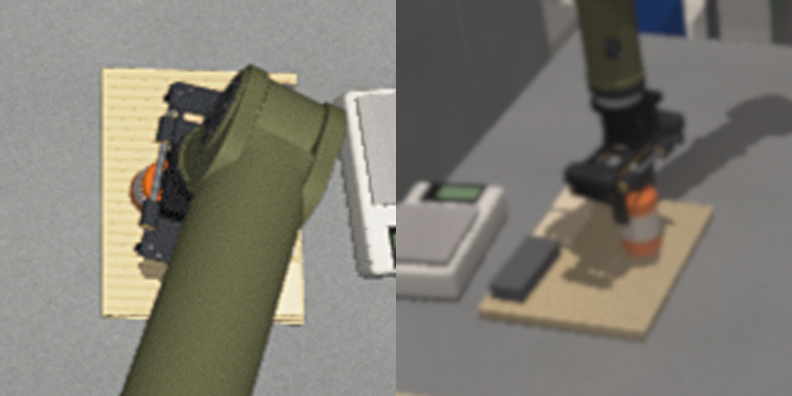

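The can is held upright over the free half, clear of the bat's edge and the tiles. I'll lower 18 mm and watch the force.

```bash
python3 -m jog '[[0,-3,-6,0],[0,-3,-10,0],[0,-3,-13,0],[0,-3,-15,0],[0,-3,-16,0],[0,-3,-17,0],[0,-3,-18,0],[0,-3,-18,0]]'
```

```text
time: 7.3
position: [0.4776, -0.3595, 0.0855]
tool_rot: [-2.445, -1.973, 0.0]
ft_force: [-0.8, -0.0, -3.4]
grip_width: 0.632
```

```bash
python3 -m jog '[[0,0,-1,0],[0,0,-2,0],[0,0,-3,0],[0,0,-3,0],[0,0,-3,0],[0,0,-3,0],[0,0,-3,0],[0,0,-3,0]]'
```

```text
time: 8.3
position: [0.4777, -0.3596, 0.0826]
tool_rot: [2.445, 1.973, 0.0]
ft_force: [0.3, -0.5, -4.1]
grip_width: 0.636
```

```bash
python3 -m jog '[[0,0,-1,0],[0,0,-1,0],[0,0,-2,0],[0,0,-2,0],[0,0,-3,0],[0,0,-3,0],[0,0,-3,0],[0,0,-3,0]]'
```

```text
time: 9.3
position: [0.478, -0.3599, 0.0816]
tool_rot: [2.444, 1.972, -0.001]
ft_force: [-3.0, 1.1, 11.1]
grip_width: 0.637
```

```bash
python3 -m jog '[[0,0,1,0],[0,0,1,0],[0,0,1,0],[0,0,1,0],[0,0,1,0],[0,0,15,0],[0,0,55,0],[0,0,115,0]]' 1 && python3 -m jog '[[8,50,40,0.16],[16,105,70,0.33],[24,160,70,0.5],[32,220,70,0.66],[40,280,70,0.83],[48,340,70,1],[56,400,70,1.17],[60,450,70,1.34]]'
python3 - <<'E'
from h import *
s=get_state();print(s["position"].round(4),s["joint_positions"].round(3),R.from_rotvec(s["tool_rot"]).as_matrix().round(3)[:,1])
a=get_image("top")["image"][160:320,360:520];b=get_image("scene")["image"][90:250,150:310]
c=np.hstack([cv2.resize(i,(396,396),interpolation=2) for i in(a,b)]);cv2.imwrite("pics/p4.png",c[:,:,::-1])
E
```

```text
time: 10.3
position: [0.4767, -0.3589, 0.195]
tool_rot: [-2.443, -1.971, 0.001]
ft_force: [0.4, -1.7, 0.9]
grip_width: 1.003
time: 11.3
position: [0.5377, 0.0932, 0.266]
tool_rot: [0.68, 3.065, 0.0]
ft_force: [0.7, -0.9, 0.4]
grip_width: 0.998
[0.5377 0.0932 0.266 ] [ 0.633  0.164 -0.944  1.622  0.135  1.422  0.81 ] [0.423 0.906 0.001]
```

View pics/p4.png

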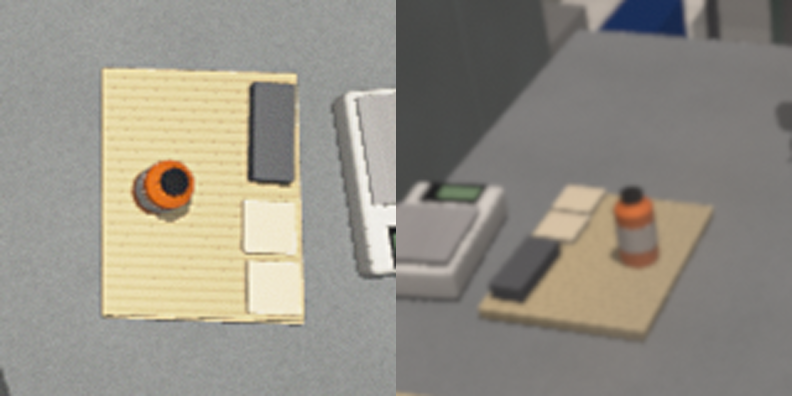

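The can stands upright on the free half at crop pixel (165,187). The tiles and brick are undisturbed. Next is the safety catch.

```bash
python3 -m jog '[[9,40,0,0.12],[18,85,0,0.228],[18,85,0,0.228],[18,85,-30,0.228],[18,85,-60,0.228],[18,85,-75,0.228],[18,85,-80,0.228],[18,85,-80,0.228]]' 1
python3 - <<'E'
from h import *
s=get_state();print(s["position"].round(4),s["joint_positions"].round(3),R.from_rotvec(s["tool_rot"]).as_matrix().round(3)[:,1])
a=get_image("top")["image"][130:290,180:340];b=get_image("scene")["image"][130:250,340:460]
c=np.hstack([cv2.resize(a,(300,300),interpolation=2),cv2.resize(b,(480,480),interpolation=2)[:300] if 0 else cv2.resize(b,(300,300),interpolation=2)]);cv2.imwrite("pics/p5.png",c[:,:,::-1])
E
```

```text
time: 12.4
position: [0.5561, 0.1752, 0.1853]
tool_rot: [0.339, 3.122, 0.0]
ft_force: [0.6, -0.8, 0.3]
grip_width: 1.0
[0.5561 0.1752 0.1853] [ 0.458  0.342 -0.979  1.648  0.293  1.307  0.783] [0.215 0.977 0.   ]
```

View pics/p5.png

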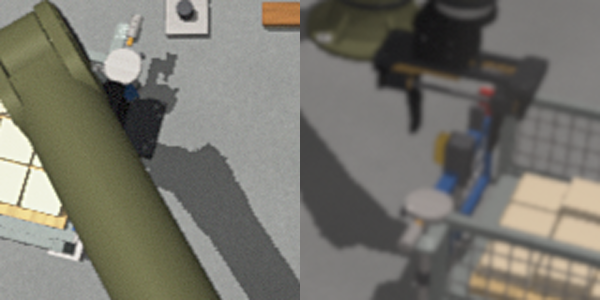

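The fingers straddle the yellow catch, seen at crop pixel (445,150). I'll descend 30 mm and squeeze.

```bash
python3 -m jog '[[0,2,-10,0],[0,3,-20,0],[0,3,-26,0],[0,3,-30,0],[0,3,-30,0],[0,3,-30,0],[0,3,-30,0],[0,3,-30,0]]' 1 && python3 -m jog '[[0,0,0,0],[0,0,0,0],[0,0,0,0],[0,0,0,0],[0,0,0,0],[0,0,0,0],[0,0,0,0],[0,0,0,0]]' -1 18
```

```text
time: 13.5
position: [0.5558, 0.1785, 0.1548]
tool_rot: [0.338, 3.123, 0.0]
ft_force: [-0.1, 0.1, -0.3]
grip_width: 0.997
time: 14.5
position: [0.5566, 0.183, 0.1545]
tool_rot: [0.334, 3.121, 0.012]
ft_force: [4.9, 9.7, -8.2]
grip_width: 0.363
```

The jaws stopped at 31.6 mm, so the safety catch is home. I'll release, lift, and turn to the main catch.

```bash
python3 -m jog '[[0,4,0,0],[0,4,0,0],[0,4,0,0],[0,4,0,0],[0,4,20,0],[0,4,50,0],[-20,8,75,-0.18],[-40,12,75,-0.36]]' 1 && python3 -m jog '[[-10,2,0,-0.18],[-20,4,0,-0.36],[-30,6,0,-0.54],[-40,8,0,-0.72],[-50,10,0,-0.9],[-50,10,0,-1.08],[-50,10,0,-1.21],[-50,10,0,-1.21]]' 0.6
python3 - <<'E'
from h import *
s=get_state();print(s["position"].round(4),s["joint_positions"].round(3),R.from_rotvec(s["tool_rot"]).as_matrix().round(3)[:,1])
a=get_image("top")["image"][130:290,180:340];b=get_image("scene")["image"][130:230,350:450]
c=np.hstack([cv2.resize(i,(400,400),interpolation=2) for i in(a,b)]);cv2.imwrite("pics/p6.png",c[:,:,::-1])
E
```

```text
time: 15.5
position: [0.5167, 0.1918, 0.2333]
tool_rot: [0.899, 3.006, 0.005]
ft_force: [-0.2, -0.8, 0.2]
grip_width: 0.995
time: 16.5
position: [0.4659, 0.2009, 0.2309]
tool_rot: [2.444, 1.972, 0.002]
ft_force: [0.4, 0.1, 0.2]
grip_width: 0.803
[0.4659 0.2009 0.2309] [ 0.405  0.06  -0.887  1.762  0.049  1.34  -0.705] [ 0.977 -0.211  0.002]
```

View pics/p6.png

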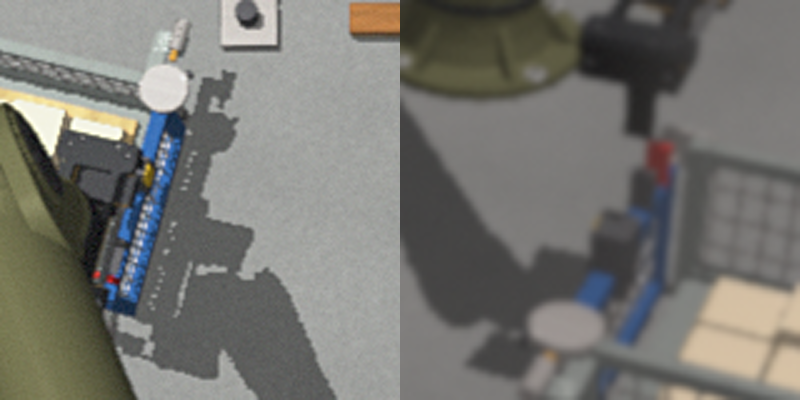

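The yellow piece is visibly pressed in, and the gripper is above the red and thumb plates. I'll descend with the jaws a little wider.

```bash
python3 -m jog '[[0,0,-10,0],[0,0,-25,0],[0,0,-40,0],[0,0,-50,0],[0,0,-60,0],[0,0,-68,0],[0,0,-74,0],[0,0,-75,0]]' 0.85 && python3 -m jog '[[0,0,0,0],[0,0,0,0],[0,0,0,0],[0,0,0,0],[0,0,0,0],[0,0,0,0],[0,0,0,0],[0,0,0,0]]' -1 30
```

```text
time: 17.6
position: [0.4656, 0.2004, 0.1543]
tool_rot: [-2.447, -1.97, 0.001]
ft_force: [0.2, -0.4, -0.5]
grip_width: 0.925
time: 18.6
position: [0.4683, 0.1996, 0.1547]
tool_rot: [2.447, 1.967, 0.006]
ft_force: [7.4, -0.1, -4.5]
grip_width: 0.409
```

The jaws are at 35.6 mm, so the main catch is fully squeezed. Next I work out the arc.

```bash
python3 - <<'E'
import numpy as np
c0=np.array([.4656,.2004]);H=np.array([.6555,.1600]);t0=np.radians(168.1)
P=lambda g:H+.1915*np.array([np.cos(t0+g),np.sin(t0+g)])
base=c0
for G in([.05,.13,.22,.31,.40,.49,.58,.67],[.76,.85,.94,1.03,1.12,1.21,1.3,1.39],[1.45,1.5,1.54,1.57,1.6,1.6,1.6,1.6]):
    g0=0 if base is c0 else gl
    print([[*map(int,((P(g)-base)*1000).round()),0,round(g-g0,2)] for g in G]);base=P(G[-1]);gl=G[-1]
E
```

```text
[[1, -10, 0, 0.05], [-1, -26, 0, 0.13], [-2, -43, 0, 0.22], [-1, -60, 0, 0.31], [2, -77, 0, 0.4], [6, -94, 0, 0.49], [12, -110, 0, 0.58], [19, -126, 0, 0.67]]
[[8, -15, 0, 0.09], [18, -29, 0, 0.18], [29, -43, 0, 0.27], [41, -55, 0, 0.36], [54, -66, 0, 0.45], [68, -76, 0, 0.54], [83, -85, 0, 0.63], [99, -92, 0, 0.72]]
[[11, -4, 0, 0.06], [20, -7, 0, 0.11], [27, -9, 0, 0.15], [33, -10, 0, 0.18], [39, -11, 0, 0.21], [39, -11, 0, 0.21], [39, -11, 0, 0.21], [39, -11, 0, 0.21]]
```

```bash
python3 -m jog '[[1,-10,0,0.05],[-1,-26,0,0.13],[-2,-43,0,0.22],[-1,-60,0,0.31],[2,-77,0,0.4],[2,-77,0,0.4],[2,-77,0,0.4],[2,-77,0,0.4]]' -1 35
```

```text
time: 19.6
position: [0.4673, 0.124, 0.1547]
tool_rot: [-2.007, -2.417, 0.001]
ft_force: [-3.2, 0.7, 3.7]
grip_width: 0.407
```

```bash
python3 -m jog '[[4,-17,0,0.09],[10,-33,0,0.18],[17,-49,0,0.27],[25,-64,0,0.36],[35,-78,0,0.45],[46,-92,0,0.54],[58,-104,0,0.63],[71,-115,0,0.72]]' && python3 -m jog '[[14,-10,0,0.09],[29,-19,0,0.18],[45,-26,0,0.27],[56,-30,0,0.33],[65,-33,0,0.38],[72,-35,0,0.42],[78,-36,0,0.45],[84,-37,0,0.48]]' && python3 -m jog '[[0,0,0,0],[0,0,0,0],[0,0,0,0],[0,0,0,0],[0,0,0,0],[0,0,0,0],[0,0,0,0],[0,0,0,0]]'
python3 - <<'E'
from h import *
s=get_state();y=R.from_rotvec(s["tool_rot"]).as_matrix()[:,1];d=s["position"][:2]-[.6555,.16]
print(s["position"].round(4),s["joint_positions"].round(3),y.round(3),"gate deg",np.degrees(np.arctan2(d[1],d[0]))%360-168.1,np.hypot(*d))
a=get_image("top")["image"][100:300,160:360];b=get_image("scene")["image"][130:280,320:470]
c=np.hstack([cv2.resize(i,(400,400),interpolation=2) for i in(a,b)]);cv2.imwrite("pics/p7.png",c[:,:,::-1])
E
```

```text
time: 20.6
position: [0.5382, 0.0076, 0.1547]
tool_rot: [-1.022, -2.969, 0.003]
ft_force: [-4.3, 0.5, 5.5]
grip_width: 0.407
time: 21.6
position: [0.6222, -0.0297, 0.1548]
tool_rot: [-0.29, -3.127, 0.004]
ft_force: [-6.5, -1.7, 5.9]
grip_width: 0.41
time: 22.6
position: [0.6222, -0.0297, 0.1548]
tool_rot: [-0.291, -3.127, 0.004]
ft_force: [-5.2, -1.2, 5.0]
grip_width: 0.407
[ 0.6222 -0.0297  0.1548] [ 0.64   0.417 -0.811  1.587  0.315  1.275  1.164] [ 0.185  0.983 -0.003] gate deg 91.93046419898249 0.19260627271004616
```

View pics/p7.png

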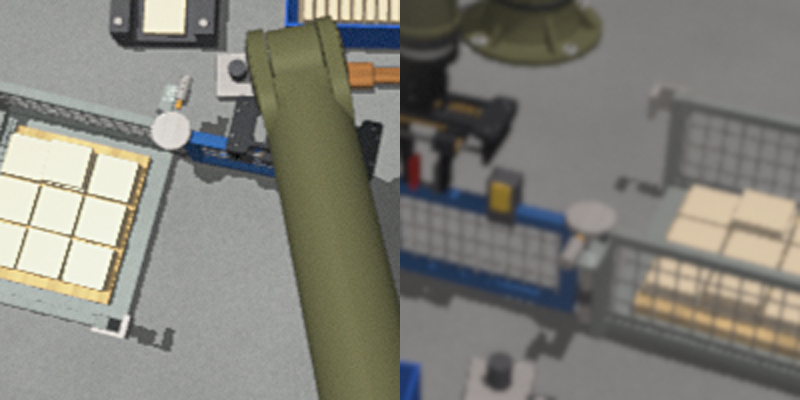

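The gate stands open at about 92°, held by both fingers. The punch, brush and crate tiles are where they were.

```bash
python3 -c "
from bench import *
print(close_job(), get_state()['grip_width'])"
```

```text
the job is handed in; nothing more can be done
the job is handed in; nothing more can be done
```

The job is handed in, at about 23 s of the 62 s allowed, with the arm still holding the gate open.

- **Oil can:** I moved it out of the gate's swing and stood it upright on the free half of the bat. A picture taken afterwards showed it standing there, with the bat's tiles and brick undisturbed.
- **Safety catch:** I squeezed it home; the jaws stopped at 31.6 mm, against 32 mm nominal. It was still pressed in at the end.
- **Main catch:** I squeezed it fully, to 35.6 mm against 36 mm nominal, and it stayed squeezed through the whole swing.
- **Gate:** It went past its check and is held at about 92° from shut. The last readings were steady over a second, with a wrist force of about 7 N.
- **Other items:** In the last picture the crate tiles looked where they had been. So did the punch and the part of the brush that was in view.

**Disagreement:** When I squeezed the safety catch, the gripper was pulled about 4.5 mm sideways with roughly 10 N, so my first estimate of the gate line was a few mm off. I corrected for that before going to the main catch. The gate angle is worked out from the tool position and the estimated hinge, so it could be off by a degree or two.

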